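Shift the roller mixer to the green speed

TASK

Start the tube roller mixer at its green speed: with the fingertips, gently push the black ball of the gear lever from the side, out of the slot with the white disc, along the gate's cross lane, and fully home into the slot whose disc is green. Do not run it into any other coloured slot on the way, and do not grasp the ball or take it between the fingers. Leave the cup, the dropper bottle and the canister beside the mixer where they stand.

Things in the scene. Friction and masses are not known exactly. Their poses are not given: they have to be found in the camera images.
- mixer: White bench roller mixer, fixed; origin on the worktop under the centre of its gear gate; x from its front edge to the rollers behind, y left, z up. Gate housing 130 mm (x) by 160 mm (y), top 100 mm above the worktop; roller bed with two tubes 130 mm farther along +x, below 90 mm. All positions of ball and slots below are in this frame, at the ball's centre.
- gate_center (a point): Centre of the gate, in the top of the grey plate, 100 mm up. A cross lane runs along y; three columns at y = +42, 0, -42 mm each have a front (-x) and a back (+x) slot. In the lane the ball is at x = 0, play 5 mm each way; fully home at x = +35 or -35 mm, at a stop. Outer columns end at a stop (play 4 mm inward), the middle one has 7 mm play each way.
- lever_ball (a point): Centre of the black ball, 28 mm across, on the lever; 139 to 150 mm above the worktop (lowest in corner slots). Starts in the front left slot (white disc), x -35 to -27, y about +42 mm. No spring: the lever stays where left and moves under 1.5 to 2 N. Its shaft is 8 mm thick, slots are 17 mm wide, and tongues between slots have round noses, so it finds a slot that it is near.
- lever_side (a joint): Sideways tilt of the lever in rad: +0.32 left column (+y), 0 middle column, -0.32 right column.
- lever_fore (a joint): Fore and aft tilt of the lever in rad: +0.255 home in a back slot (+x), 0 in the cross lane, -0.255 home in a front slot.
- disc_white: White disc, 19 mm across and 2 mm thick, fixed on the gate plate; origin at the centre of its underside, 100 mm above the worktop, axes parallel to the mixer's. Marks the parking slot, always the front left one: at x = -40, y = +42 mm of the mixer.
- disc_green: Green disc, 19 mm across and 2 mm thick, fixed on the gate plate; origin at the centre of its underside, 100 mm above the worktop, axes parallel to the mixer's. Marks one of the four slots of the middle and right columns; which one differs from run to run. Each disc lies just beyond the end of its slot, at x = +40 or -40 and y = +42, 0 or -42 mm in the mixer's frame; a lever fully home in the slot has its ball over the disc, 5 mm nearer the gate's centre in x.
- disc_blue: Blue disc, 19 mm across and 2 mm thick, fixed on the gate plate; origin at the centre of its underside, 100 mm above the worktop, axes parallel to the mixer's. Marks one of the four slots of the middle and right columns; which one differs from run to run.
- disc_yellow: Yellow disc, 19 mm across and 2 mm thick, fixed on the gate plate; origin at the centre of its underside, 100 mm above the worktop, axes parallel to the mixer's. Marks one of the four slots of the middle and right columns; which one differs from run to run.
- disc_red: Red disc, 19 mm across and 2 mm thick, fixed on the gate plate; origin at the centre of its underside, 100 mm above the worktop, axes parallel to the mixer's. Marks one of the four slots of the middle and right columns; which one differs from run to run.
- disc_black: Black disc, 19 mm across and 2 mm thick, fixed on the gate plate; origin at the centre of its underside, 100 mm above the worktop, axes parallel to the mixer's. Marks the back left slot, always: at x = +40, y = +42 mm of the mixer.
- cup: Loose specimen cup with an orange lid, 61 mm across, 68 mm high, on the worktop to the right of the mixer; origin at the centre of its underside.
- dropper: Loose dropper bottle with a teal cap, 30 mm across, 80 mm high, to the left of the mixer; origin at the centre of its underside.
- canister: Loose black canister of test strips, 44 mm across, 122 mm high, to the right of the mixer beside the rollers; origin at the centre of its underside.

How it is judged:
On the way:
1. the lever is out of the white slot, in the cross lane or beyond (x of lever_ball in the frame of mixer above -0.012 m), for 0.1 s.
At the end, for the whole second after the job is handed in: The lever rests fully home in the slot of the green disc: the ball's centre is within 12 mm of the green disc's centre along x and y of the mixer (that is at most 7 mm short of the slot's stop); cup, dropper bottle and canister are within 20 mm of where they stood (x of lever_ball in the frame of disc_green between -0.012 and 0.012 m and y of lever_ball in the frame of disc_green between -0.012 and 0.012 m and velocity of joint lever_side between -0.05 and 0.05 rad/s and velocity of joint lever_fore between -0.05 and 0.05 rad/s and distance of each of cup, dropper, canister from where it was at the start of the episode below 0.02 m); the robot touches nothing.
It fails at once if the lever is run into the slot of the blue, yellow, red or black disc ((x of lever_ball in the frame of disc_blue between -0.02 and 0.02 m and y of lever_ball in the frame of disc_blue between -0.014 and 0.014 m) or (x of lever_ball in the frame of disc_yellow between -0.02 and 0.02 m and y of lever_ball in the frame of disc_yellow between -0.014 and 0.014 m) or (x of lever_ball in the frame of disc_red between -0.02 and 0.02 m and y of lever_ball in the frame of disc_red between -0.014 and 0.014 m) or (x of lever_ball in the frame of disc_black between -0.02 and 0.02 m and y of lever_ball in the frame of disc_black between -0.014 and 0.014 m)).
It fails at once if the lever is pushed with more than 30 N (contact force between any of the arm, the fingers and lever_fore above 30 N).
It fails at once if the fingers grasp or straddle the ball (the point between the finger pads comes into the ball) (horizontal distance between the grasp point and lever_ball below 0.012 m and z of the grasp point in the frame of lever_ball below 0.028 m).
It fails at once if the cup, dropper bottle or canister is moved more than 20 mm, lifted or tipped over (distance of any of cup, dropper, canister from where it was at the start of the episode above 0.02 m or angle between any of cup, dropper, canister's own z axis and vertical above 0.5 rad).
It also fails if it takes over 48 s, if anything falls off the work surface, if the arm or the gripper's body presses on something with over 40 N, if the wrist force passes 120 N, or if a joint passes its speed limit or range.

ROBOT

A 6-joint arm with a two-finger parallel gripper is mounted at the origin on the work surface; the furniture and walls round the work are solid. World frame = base frame: x ahead of the robot, y to its left, z up, the work surface at z = 0. Lengths are in m, angles in rad, forces in N, time in s.
With the tool pointing down it reaches from about 0.275 to 0.75 m from the base axis. Payload 10.2 kg.
Tool frame: the origin (TCP) lies midway between the tips of the shut fingers; the grasp point (between the pads) lies 19 mm behind it (env.hold_point_z is the distance from the TCP to the grasp point, in m); x points along the fingers, z is the direction in which the jaws open and shut, and the axes are right-handed (so a half turn about x gives the same grasp; the last joint's range is limited). The gripper opens to 85 mm and grips with 20 to 120 N. Pads are 22 mm wide; open, the fingers measure 114 mm over their backs; the gripper's body (76 mm by 85 mm) begins 54 mm behind the grasp point. The pads swing forward as they close: fully open they stand 13 mm farther back than shut.
Start: joints at [0.97, 0.313, 1.498, -0, 1.331, -0.223], TCP at [0.194, 0.488, 0.231] pointing down, gripper open.
Joint ranges: [-2.94, 2.94], [-0.97, 2.17], [0.19, 2.56], [-1.23, 4.37], [0.02, 3.11], [-2.88, 2.88]. Speed limits (rad/s): [2.39, 2.39, 3.01, 3.14, 3.14, 3.14].

INTERFACE

Orientations are given as a unit quaternion [x, y, z, w].
In Python, from bench import env, kinematics, monitor, eyes, job gives the robot as it stands. The module is installed in compiled form; this text tells all that it offers. Calls block until the motion is done:
- env.reach(position, orientation): joint-space move of the TCP to a pose.
- env.movel(position, velocity=0.15, frame=None, guard=None): straight line of the TCP; frame=None keeps the orientation; velocity is the mean speed in m/s. With guard (N) it stops when the force on the tool has changed by that much, and returns True; else False.
- env.set_joints(angles): joint-space move.
- env.release() and env.close_gripper(effort=None): open the fingers fully, or close them until they stop; effort is the grip in N (None keeps the last).
- env.hold(seconds).
- kinematics.ik(position, orientation): joint angles nearest the present ones, or None.
- monitor.sense(): the state.
- eyes.grab_frame(name): name is "scene" or "side" or "wrist"; returns a dict with "frame" (420x560x3 uint8, red, green, blue), "mtx" (3x3 intrinsics, pixels), "view" (4x4, takes a point from world to camera coordinates). Camera axes: x right, y down, z forward; pixel columns grow to the right and rows downward; lengths in m; the calibration is good to about 2 mm. A picture is of the moment at which its call begins. There is no depth.
A pose or a line that the arm cannot do raises env.MotionError and nothing moves.
- job.hand_in(): hands the job in, once; it reports no verdict.
The state is a dict: "clock": time; "joints": joint angles; "qvel": joint speeds; "joint_efforts": joint torques, N m; "position": TCP position; "ee_rot": TCP orientation; "contact_force": force on the tool from outside, world axes, zero at the start; "ft_torque": the same for the moment, N m; "finger_gap": opening from 0.0 (shut) to 1.0 (fully open).
Only numpy, scipy, OpenCV 4.12 (cv2) and the standard library are available. Lean on these libraries where they do the work, as an engineer would, in place of code of your own. Each camera call takes 0.05 s, during which the arm holds its last target. There are 200 camera calls.

## Working session

There is one attempt and no reset: what is moved stays moved. The work goes in short steps, each a Python script; the robot and the scene stay as the last script left them, time stands still between calls to the robot, and variables do not carry over. Pictures are saved under pics/ and viewed, about 8 in all and at most 12, crops included, and the job is handed in when it is done.

```bash
mkdir -p pics
python3 - <<'E'
from bench import env, kinematics, monitor, eyes, job
import cv2,pickle
d={}
for n in ("scene","side"):
    f=eyes.grab_frame(n); d[n]=f; cv2.imwrite(f"pics/{n}0.png",cv2.resize(f["frame"][:,:,::-1],(800,600),interpolation=cv2.INTER_CUBIC))
    print(n,f["mtx"].tolist(),f["view"].round(3).tolist())
pickle.dump(d,open("d0.pkl","wb"))
s=monitor.sense();print(s, env.hold_point_z)
E
```

```text
scene [[422.03181645049114, 0.0, 283.5440997608335], [0.0, 422.03181645049114, 215.30481120384593], [0.0, 0.0, 1.0]] [[0.48, -0.878, -0.002, -0.285], [-0.766, -0.417, -0.489, 0.514], [0.428, 0.236, -0.872, 0.709], [0.0, 0.0, 0.0, 1.0]]
side [[506.8449576729365, 0.0, 277.8658849239731], [0.0, 506.8449576729365, 200.6437189075999], [0.0, 0.0, 1.0]] [[-0.997, 0.073, -0.015, 0.57], [0.067, 0.784, -0.617, 0.032], [-0.034, -0.617, -0.786, 1.058], [0.0, 0.0, 0.0, 1.0]]
{'clock': 0.1, 'joints': array([ 9.69603306e-01,  3.13405455e-01,  1.49836774e+00, -1.91129548e-05,
        1.33096340e+00, -2.23403746e-01]), 'qvel': array([-0.00064433, -0.00020587, -0.00170564,  0.00125874, -0.00204787,
       -0.00047435]), 'joint_efforts': array([ 2.94816899e-03, -4.12895358e+01, -2.60140049e+01, -1.28281768e-04,
        2.99691477e-03,  1.51211600e-05]), 'position': array([0.19354269, 0.48778185, 0.23078396]), 'ee_rot': array([-0.39737434,  0.58536608,  0.39706728,  0.58461762]), 'contact_force': array([ 0.72077756, -0.01308763,  0.16270907]), 'ft_torque': array([-0.0399206 , -0.00842124, -0.11295328]), 'finger_gap': 1.0035143193889637} 0.0187
```

View pics/scene0.png

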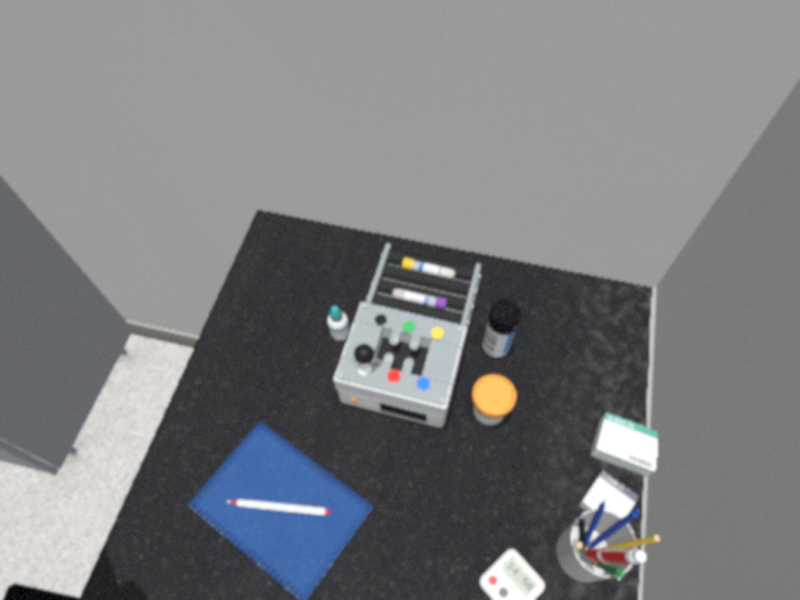

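View pics/side0.png

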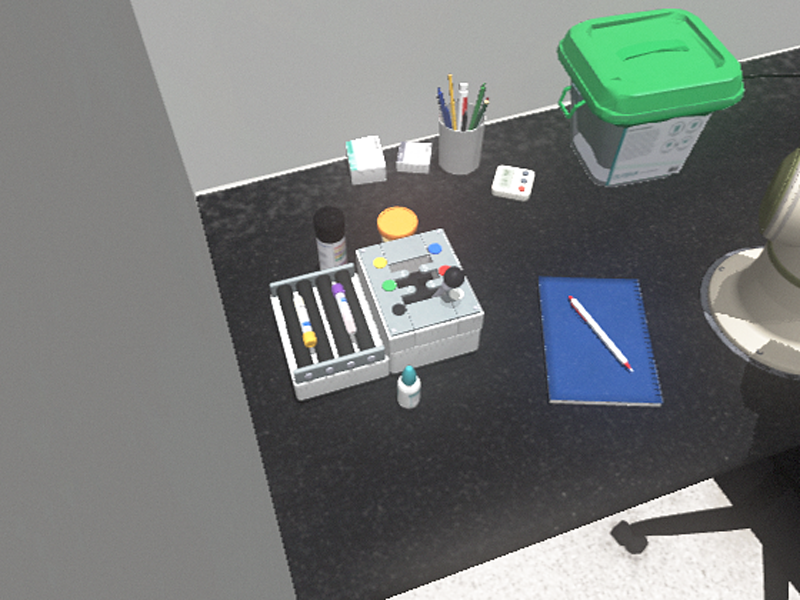

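Both views show the discs: green is back middle (scene 409,326; side 390,286), red front middle, yellow back right, blue front right. The black ball is at scene (364,354) and side (452,278). Next I fit the mixer pose.

```bash
cat > fit.py <<'E'
import numpy as np,cv2,pickle
from scipy.optimize import least_squares
d=pickle.load(open("d0.pkl","rb"))
loc={'green':(.04,0),'yellow':(.04,-.042),'red':(-.04,0),'blue':(-.04,-.042),'black':(.04,.042)}
px={'scene':{'green':(409,326),'yellow':(437,333),'red':(394,376),'blue':(424,383)},
    'side':{'green':(390,286),'yellow':(380,262),'blue':(435,249)}}
def proj(f,P):
    c=f["view"][:3,:3]@P.T+f["view"][:3,3:]; p=f["mtx"]@c; return (p[:2]/p[2]).T
obs=[]
for n,q in px.items():
    im=d[n]["frame"].astype(float)
    for c,(u,v) in q.items():
        u,v=u*.7,v*.7; yy,xx=np.mgrid[int(v)-9:int(v)+10,int(u)-9:int(u)+10]
        w=im[yy,xx]; s=w.max(2)-w.min(2); h=cv2.cvtColor(w.astype(np.uint8),cv2.COLOR_RGB2HSV)[...,0].astype(float)
        h0=h[9,9]; dh=np.abs((h-h0+90)%180-90); m=(s>60)*(dh<15)*s
        obs.append((n,c,(m*xx).sum()/m.sum(),(m*yy).sum()/m.sum()))
def pts(p,L):
    c,s=np.cos(p[2]),np.sin(p[2]); return np.array([[p[0]+c*x-s*y,p[1]+s*x+c*y,z] for x,y,z in L])
def res(p,cams=('scene','side')):
    return np.concatenate([proj(d[n],pts(p,[(*loc[c],.102)]))[0]-(u,v) for n,c,u,v in obs if n in cams])
if __name__=="__main__":
    for cams in (('scene','side'),('scene',),('side',)):
        r=least_squares(res,[.5,.1,0],args=(cams,)); print(cams,r.x.round(4),r.fun.round(1))
        if len(cams)==2: p=r.x; np.save("pose.npy",p)
    for n in d:
        im=cv2.resize(d[n]["frame"][:,:,::-1],None,fx=4,fy=4,interpolation=cv2.INTER_CUBIC)
        L=[(sx*.04,y,.102) for sx in(-1,1) for y in(.042,0,-.042)]+[(-.035,.042,.139),(-.027,.042,.142)]
        L+=[(-.065,.08,0.1),(-.065,-.08,.1),(.065,.08,.1)]
        for u,v in proj(d[n],pts(p,L)): cv2.drawMarker(im,(int(u*4+1.5),int(v*4+1.5)),(255,0,255),0,10,1)
        u,v=(proj(d[n],pts(p,[(0,0,.1)]))[0]*4).astype(int); cv2.imwrite(f"pics/{n}1.png",im[v-260:v+260,u-260:u+260][:, :])
    a=cv2.imread("pics/scene1.png");b=cv2.imread("pics/side1.png");cv2.imwrite("pics/both1.png",cv2.resize(np.hstack([a,b]),(800,400)))
E
python3 fit.py
```

```text
('scene', 'side') [ 0.541  -0.0226  0.2367] [ 0.1 -0.5 -0.  -0.4  0.   0.   0.2 -0.2  0.3 -0.1  0.3 -0.2  0.4 -0.1]
('scene',) [ 0.5405 -0.0228  0.2333] [ 0.1 -0.3 -0.  -0.1 -0.1  0.3  0.   0.1]
('side',) [ 0.5416 -0.0224  0.2397] [-0.   0.1 -0.  -0.   0.  -0. ]
```

View pics/both1.png

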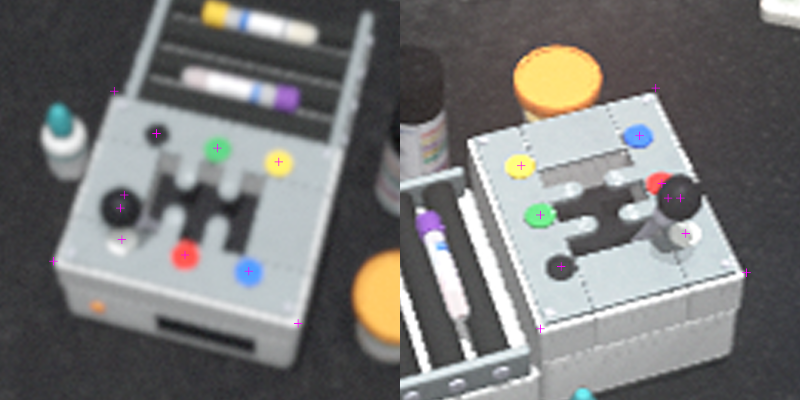

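The fit agrees to about 0.5 px in both views, and the ball sits at (-35, +42) as stated. Next I shut the fingers, approach from the front and push into the lane.

```bash
cat > h.py <<'E'
from bench import env, kinematics, monitor, eyes, job
import numpy as np,cv2,pickle
from scipy.spatial.transform import Rotation as R
from fit import proj,pts
p=np.load("pose.npy"); Z=.130
def W(x,y,z=Z): return pts(p,[(x/1000,y/1000,z)])[0]
def quat(sgn=1):   # tool x down, jaws (tool z) along mixer y
    z=sgn*np.array([-np.sin(p[2]),np.cos(p[2]),0]); x=np.array([0,0,-1.]); return R.from_matrix(np.c_[x,np.cross(z,x),z]).as_quat()
def go(x,y,z=Z,v=.1,guard=None):
    h=env.movel(W(x,y,z),velocity=v,guard=guard); s=monitor.sense()
    q=s["position"]-W(0,0,0); c,n=np.cos(p[2]),np.sin(p[2])
    print("hit" if h else "ok",round(s["clock"],1),(1000*np.array([c*q[0]+n*q[1],c*q[1]-n*q[0],q[2]])).round(1),s["contact_force"].round(1))
    return h
def look(name,ball):
    o=[]
    for n in ("scene","side"):
        f=eyes.grab_frame(n); im=cv2.resize(f["frame"][:,:,::-1],None,fx=4,fy=4,interpolation=cv2.INTER_CUBIC)
        for u,v in proj(f,np.array([W(*b) for b in ball])): cv2.drawMarker(im,(int(u*4+1.5),int(v*4+1.5)),(255,0,255),0,14,1)
        u,v=(proj(f,W(0,0,.12)[None])[0]*4).astype(int); o.append(im[v-200:v+200,u-200:u+200])
    cv2.imwrite(f"pics/{name}.png",np.hstack(o))
E
python3 - <<'E'
from h import *
q0=monitor.sense()["joints"]
s=max((kinematics.ik(W(-80,42,.25),quat(k)) is not None and -np.abs(kinematics.ik(W(-80,42,.25),quat(k))-q0).max(),k) for k in(1,-1)); print(s)
env.close_gripper(20)
env.reach(W(-80,42,.25),quat(s[1]))
go(-78,42,v=.15)
go(-62,42,v=.05)
go(-25,42,v=.03,guard=8)
look("s1",[(0,42,.145)])
E
```

```text
(np.float64(-1.2968240437961165), -1)
ok 3.8 [-77.6  41.9 130.7] [0.6 0.6 0. ]
ok 4.3 [-61.9  42.1 129.9] [0.2 0.1 0.6]
ok 5.7 [-25.1  42.  130. ] [-0.7 -1.   1.4]
```

View pics/s1.png

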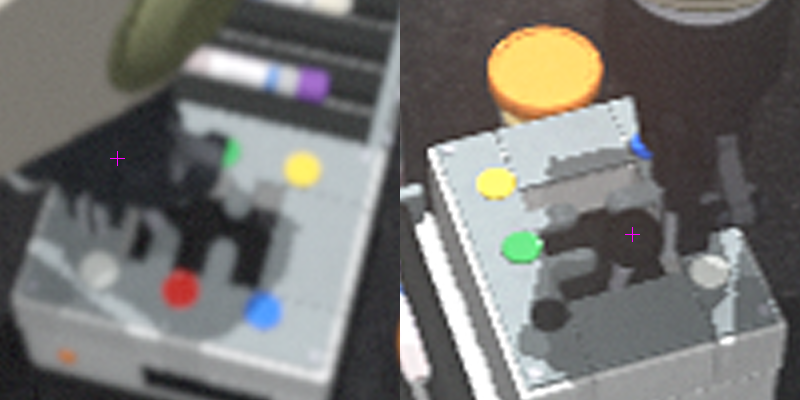

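In the side view the ball is centred on the predicted lane mark (about 632,235), while the gripper blocks the scene view. Next comes the sideways push to the middle column.

Run:
```python
from h import *
go(-40,42); go(-40,82); go(0,82); go(0,76,v=.05)
go(0,29.5,v=.03,guard=8)
look("s2",[(0,0,.15)])
```

```text
ok 6.1 [-39.8  41.9 130.2] [ 0.2  0.3 -0.2]
ok 6.6 [-39.8  82.  130.1] [0.2 0.2 0.6]
ok 7.2 [ -0.4  81.8 129.7] [-0.   0.5  0. ]
ok 7.4 [ -0.2  75.6 130.1] [-0.2  0.4  0.1]
ok 9.1 [ -0.   29.5 129.9] [-0.2  0.6  0.9]
```

View pics/s2.png

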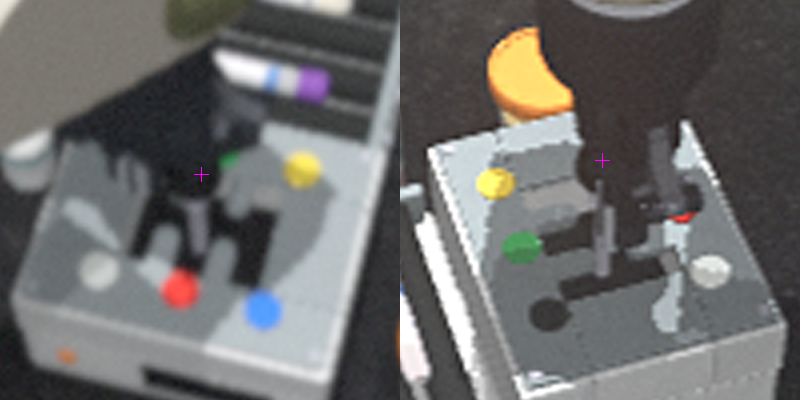

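The lever shaft shows in the middle column (scene 195,222), but the gripper hides the ball. I'll back off and check with a clear view.

Run:
```python
from h import *
go(0,40); go(-50,45); go(-110,30,.2,v=.15); look("s3",[(0,0,.15)])
```

```text
ok 9.5 [ -0.   40.5 130. ] [ 0.4  0.9 -0.2]
ok 10.1 [-49.5  44.7 130.2] [ 0.5 -0.  -0.3]
ok 10.9 [-109.8   30.1  199.5] [ 0.3 -0.1 -0.1]
```

View pics/s3.png

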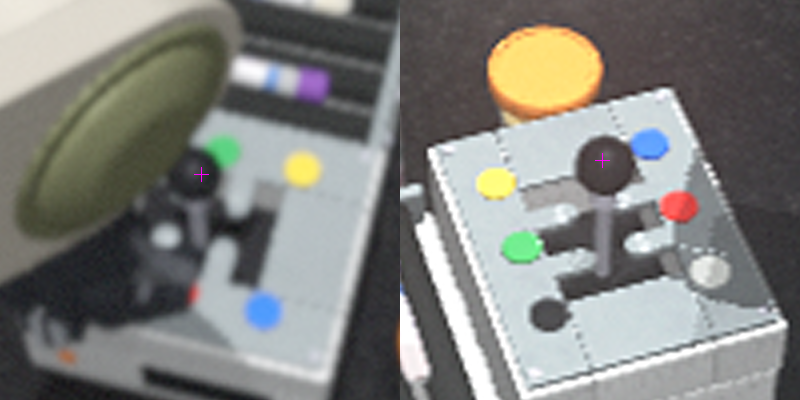

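The side view shows the ball at (605,165), 2–3 mm from the middle-lane mark and within the column's play. Next is the push home in +x.

Run:
```python
from h import *
go(-60,0,.2,v=.15); go(-60,0); go(-35,0,v=.05)
h=go(9,0,v=.03,guard=8)
go(-40,0); go(-110,30,.22,v=.15); env.reach(W(-160,150,.3),monitor.sense()["ee_rot"])
look("s4",[(35,0,.145)]); print(monitor.sense()["clock"])
```

```text
ok 11.6 [-60.4   0.4 199.4] [-1.   0.  -0.5]
ok 12.4 [-5.980e+01 -1.000e-01  1.306e+02] [-0.3  0.2  0.1]
ok 13.1 [-3.510e+01  1.000e-01  1.299e+02] [-0.   0.3  0.1]
ok 14.7 [  8.9   0.  130. ] [-1.5 -0.7 -0.9]
ok 15.3 [-39.5  -0.2 130.3] [ 0.7 -0.   0.1]
ok 16.2 [-109.9   30.   219.4] [ 0.9 -0.8 -0.6]
17.0
```

View pics/s4.png

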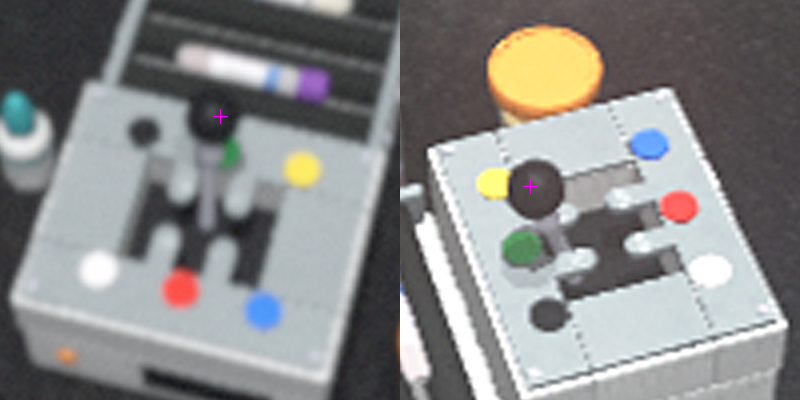

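The ball is in the green slot, about 2–3 mm short of the stop (side 536,188 against mark 531,186). That is within tolerance, but the stop was not felt, so I'll nudge it home under a force guard.

Run:
```python
from h import *
go(-110,20,.22,v=.2); go(-60,3,.2,v=.15); go(-50,3); go(0,3,v=.06)
h=go(15,3,v=.02,guard=6)
go(-40,3); go(-110,30,.22,v=.15); env.reach(W(-160,150,.3),monitor.sense()["ee_rot"])
look("s5",[(35,0,.145)]); s=monitor.sense();print(s["clock"],s["contact_force"])
```

```text
ok 17.9 [-110.    20.4  220.4] [-1.   0.2 -0.1]
ok 18.5 [-60.4   3.6 200.3] [ 1.1  0.  -0.6]
ok 19.3 [-49.8   2.9 130.6] [-0.5 -0.4 -0.2]
ok 20.3 [ -0.2   3.  130. ] [-1.2  0.1 -0.1]
hit 21.0 [ 12.1   3.1 129.2] [-4.5 -2.5  3.3]
ok 21.6 [-39.4   2.8 130.2] [-0.   0.3  0.4]
ok 22.6 [-109.9   30.   219.4] [-0.1  0.2  1.1]
23.3417 [ 0.80663696  0.52586894 -0.1036211 ]
```

View pics/s5.png

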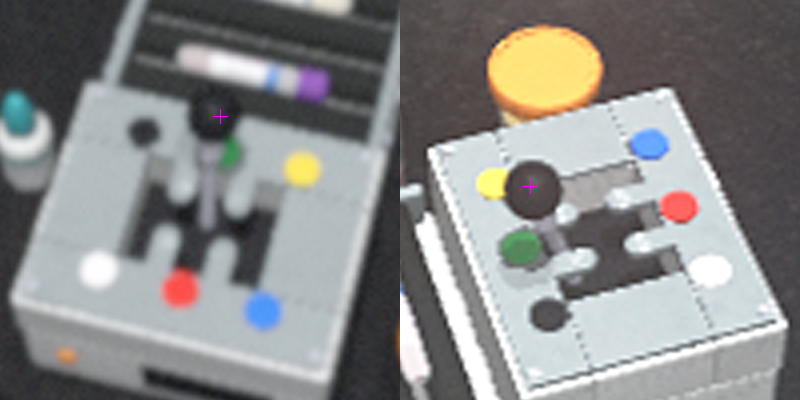

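The stop was felt at about 6 N. The ball is now on the home mark (side 532,189 against 531,186), and the arm is clear.

```bash
python3 -c "
from bench import job; job.hand_in()"
```

```text
the job is handed in; nothing more can be done
```

The lever is fully home in the green slot (back middle), and I handed the job in at about 23 s on the robot's clock. I used the shut fingertips, pushing only from the side: out of the white slot, along the cross lane, then into the green slot.

- **Home position:** the first push left the ball 2–3 mm short without reaching the stop. A second push under a 6 N guard reached the stop. The last side view shows the ball within about 1–2 mm of the home position; the scene view puts it about 3 mm off towards +y, still inside the 12 mm tolerance.
- **Forces:** no push tripped its guard (8 N) except the last one at the stop (6 N).
- **Surroundings:** the arm was clear, with no contact beyond sensor noise. The cup and dropper bottle looked undisturbed in the last pictures. The canister was outside the last crops, so I did not check it again, but the tool never went near it.

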